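# Resuspend a settled bead bottle on the vortex mixer

## Task

The beads in the small dropper bottle have settled. Pick the closed bottle up, tip it right over onto its side in the air to loosen them, and bring it upright again; then seat it squarely in the sprung rubber ring of the vortex mixer and press it down until the ring is nearly at the bottom of its travel, without ramming the glass. Finish while still holding the bottle pressed down there, touching the mixer only with the bottle and leaving everything else on the bench where it stands.

Things in the scene. Friction and masses are not known exactly. Their poses are not given: they have to be found in the camera images.
- bead_bottle: the small dropper bottle: amber glass, upright at the start, loose, 60 to 120 g. Straight round body 38 mm in diameter and 55 mm tall (grip it here), then a shoulder and a cap 23 mm in diameter, 80 mm tall over all. Origin: centre of its underside; +z runs along its axis to the cap. Its place on the bench is swapped at random with those of the swab tub and the small vial
- mixer: compact vortex mixer, fixed to the bench: grey housing 134 mm deep (x) by 104 mm wide (y), top 70 mm over the bench, sloped control panel with a knob and a rocker facing its own -x (towards the robot; turned up to about 0.35 rad either way). Origin: centre of its underside, on the bench. The sprung rubber ring stands 22 mm behind the centre (its own +x) on top of the housing; its floor is 98 mm above this origin
- cradle_seat (a point): centre of the flat floor inside the sprung rubber ring, on which the bottle's underside comes to rest; moves with the ring; 98 mm over the bench when the ring is up. The ring stands 14 mm above this floor; its bore is 46 mm in diameter for the lower 6 mm (4 mm of play round the bottle) and flares to about 59 mm at the lip; 68 mm outside. z up
- cradle (a joint): how far the ring is pressed down, m: 0 up, 0.012 at the hard stop. A spring pushes it up with 6 N at the top, 12 N at 0.010 and 13.2 N just before the stop; pressed straight down; springs back when released
- swab_tub: bystander: round tub of swabs, 58 mm in diameter, 68 mm tall; origin at the centre of its underside
- vial: bystander: small amber vial, 20 mm in diameter, 49 mm tall; origin at the centre of its underside
- big_bottle: bystander: large amber bottle, 52 mm in diameter, 114 mm tall, between the hot plate and the spin coater; origin at the centre of its underside
- tall_vial: bystander: amber vial, 20 mm in diameter, 53 mm tall, to the right of the mixer; origin at the centre of its underside
- carrier_high: bystander: upper of two stacked round wafer carriers, 63 mm in diameter, each 12 mm thick, at the right; origin at the centre of its underside
- carrier_low: bystander: lower of the two stacked wafer carriers; origin at the centre of its underside

How it is judged:
By the outcome, as a careful person would: the job done as asked, in the order asked, and still so for the second after the job is handed in, while the arm keeps its last pose, push and grip.
It also fails if it takes over 51 s, if anything falls off the work surface, if the arm or the gripper's body presses on something with over 40 N, if the wrist force passes 120 N, or if a joint passes its speed limit or range.

## Robot

A 7-joint arm with a two-finger parallel gripper is mounted at the origin on a cart in front of the work surface, level with it; the furniture and walls round the work are solid. World frame = base frame: x ahead of the robot, y to its left, z up, the work surface at z = 0. Lengths are in m, angles in rad, forces in N, time in s.
With the tool pointing down it reaches from about 0.35 to 0.9 m from the base axis. Payload 19.9 kg.
Tool frame: the origin (TCP) lies between the finger pads; the fingertips stand 19 mm ahead of it and the grasp point (between the pads) is the TCP; z points along the fingers, y is the line along which they close (so a half turn about z gives the same grasp; the last joint's range is limited). The gripper opens to 94 mm and grips with 3 to 60 N. Pads are 16 mm wide; open, the fingers measure 119 mm over their backs; the gripper's body (75 mm by 177 mm) begins 78 mm behind the grasp point.
Start: joints at [1.187, 0.417, -0.01, 1.614, 0.005, 1.111, -0.053], TCP at [0.21, -0.589, 0.224] pointing down, gripper open.
Joint ranges: [-2.81, 2.81], [-0.39, 2.02], [-1.27, 1.25], [0.06, 2.57], [-1.19, 4.33], [0.19, 2], [-2.82, 2.82]. Speed limits (rad/s): [1.89, 1.89, 2.39, 2.39, 3.01, 3.01, 3.01].

## Interface

Orientations are given as a 3x3 rotation matrix whose columns are the frame's x, y, z axes.
In Python, from rig import robot gives the robot as it stands. Calls block until the motion is done:
- robot.move_ptp(position, orientation): joint-space move of the TCP to a pose.
- robot.move_linear(position, velocity=0.15, frame=None, threshold=None): straight line of the TCP; frame=None keeps the orientation; velocity is the mean speed in m/s. With threshold (N) it stops when the force on the tool has changed by that much, and returns True; else False.
- robot.goto_joints(angles): joint-space move.
- robot.gripper_to(opening): finger opening in m; the grip force is fixed at half the most; returns when the fingers have stopped.
- robot.pause(seconds).
- robot.ik(position, orientation): joint angles nearest the present ones, or None.
- robot.get_state(): the state.
- robot.grab_frame(name): name is "scene" or "top"; returns the picture (400x640x3 uint8, red, green, blue); there is no depth.
- robot.camera_info(name): a dict with "fx", "fy", "cx", "cy" (pixels), "dist" ([k1, k2, p1, p2, k3] as OpenCV has them; the pictures are not rectified), "rvec" (rotation vector, rad) and "tvec" (3), from world to camera coordinates, as OpenCV has them. Camera axes: x right, y down, z forward; pixel columns grow to the right and rows downward; lengths in m; the calibration is good to about 2 mm. A picture is of the moment at which its call begins. camera_info takes no time and is no camera call.
A pose or a line that the arm cannot do raises robot.PlanningError and nothing moves.
- robot.sign_off(): hands the job in; it is judged then, once.
The state is a dict: "time": time; "qpos": joint angles; "joint_vel": joint speeds; "effort": joint torques, N m; "ee_pos": TCP position; "tool_rot": TCP orientation; "force": force on the tool from outside, world axes, zero at the start; "moment": the same for the moment, N m; "opening": finger opening in m; "grasp_force": force on a finger pad.
Only numpy, scipy, OpenCV 4.12 (cv2) and the standard library are available. Lean on these libraries where they do the work, as an engineer would, in place of code of your own. Each camera call takes 0.05 s, during which the arm holds its last target. There are 200 camera calls.

## Working session

There is one attempt and no reset: what is moved stays moved. The work goes in short steps, each a Python script; the robot and the scene stay as the last script left them, time stands still between calls to the robot, and variables do not carry over. Pictures are saved under pics/ and viewed, at most 10 in all, crops included, and the job is handed in when it is done.

```bash
mkdir -p pics
python3 - <<'E'
from rig import robot
import cv2
for n in("scene","top"):
    cv2.imwrite(f"pics/{n}0.png",robot.grab_frame(n)[:,:,::-1]); print(robot.camera_info(n))
s=robot.get_state();print(s["time"],s["tool_rot"],s["force"],s["opening"])
E
```

```text
{'fx': 378.9054995631819, 'fy': 378.9054995631819, 'cx': 318.21749898545994, 'cy': 200.29250996817163, 'dist': array([-0.02649138,  0.        ,  0.        ,  0.        ,  0.        ]), 'rvec': array([ 1.88970107, -0.86603493,  0.51787268]), 'tvec': array([-0.48768098,  0.20205366,  0.8353031 ])}
{'fx': 476.4515898904987, 'fy': 476.4515898904987, 'cx': 318.79259711314967, 'cy': 199.34192931152893, 'dist': array([-0.1269821,  0.       ,  0.       ,  0.       ,  0.       ]), 'rvec': array([ 2.16945877, -2.11183307,  0.19403907]), 'tvec': array([-0.23781024,  0.51181423,  1.04395504])}
0.1 [[ 9.41825724e-01  3.36101356e-01 -4.28870890e-04]
 [ 3.36101621e-01 -9.41825225e-01  9.72917594e-04]
 [-7.69225004e-05 -1.06046302e-03 -9.99999435e-01]] [-0.91164062  0.85414785 -0.02097613] 0.09411779752248685
```

View pics/scene0.png

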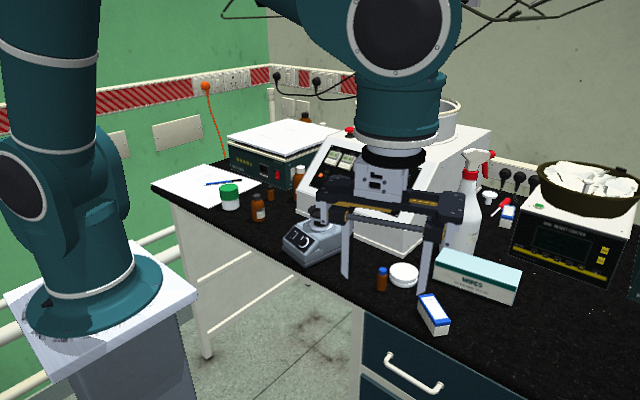

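View pics/top0.png

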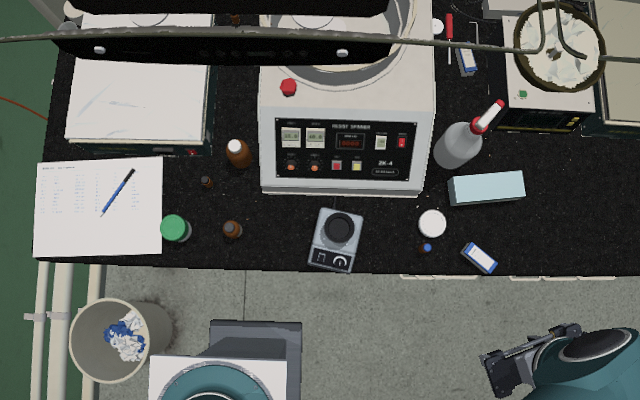

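The top view shows the bead bottle at about (232,229), between the tub at (176,228) and the mixer, whose ring is at about (341,229). The small vial is at (206,182) and the big bottle at (238,152). I'll zoom in on both views.

```bash
cat > h.py <<'E'
import numpy as np, cv2
from rig import robot
def ray(n,uv):
    c=robot.camera_info(n);K=np.array([[c["fx"],0,c["cx"]],[0,c["fy"],c["cy"]],[0,0,1]])
    R=cv2.Rodrigues(c["rvec"])[0];p=cv2.undistortPoints(np.array([[uv]],float),K,c["dist"])[0,0]
    return -R.T@c["tvec"],R.T@np.array([p[0],p[1],1])
def onz(n,uv,z):
    o,d=ray(n,uv);return o+d*(z-o[2])/d[2]
def proj(n,P):
    c=robot.camera_info(n);K=np.array([[c["fx"],0,c["cx"]],[0,c["fy"],c["cy"]],[0,0,1]])
    return cv2.projectPoints(np.array(P,float).reshape(-1,3),c["rvec"],c["tvec"],K,c["dist"])[0][:,0]
E
python3 - <<'E'
from h import *
t=cv2.imread("pics/top0.png")[170:280,150:380];s=cv2.imread("pics/scene0.png")[165:275,205:355]
cv2.imwrite("pics/tz.png",cv2.resize(t,None,fx=3.4,fy=3.4,interpolation=2));cv2.imwrite("pics/sz.png",cv2.resize(s,None,fx=5,fy=5,interpolation=2))
print(onz("top",(232,228),.08),onz("scene",(258,198),.08),onz("top",(341,229),.112))
for n,uv in(("tub",(175,227)),("vial",(206,180)),("big",(236,146))):print(n,onz("top",uv,.06))
E
```

```text
[ 0.4430397  -0.03502176  0.08      ] [ 0.43384393 -0.04529122  0.08      ] [ 0.44420768 -0.27189374  0.112     ]
tub [0.44331417 0.09759325 0.06      ]
vial [0.55280052 0.03399165 0.06      ]
big [ 0.63449946 -0.03008736  0.06      ]
```

View pics/tz.png

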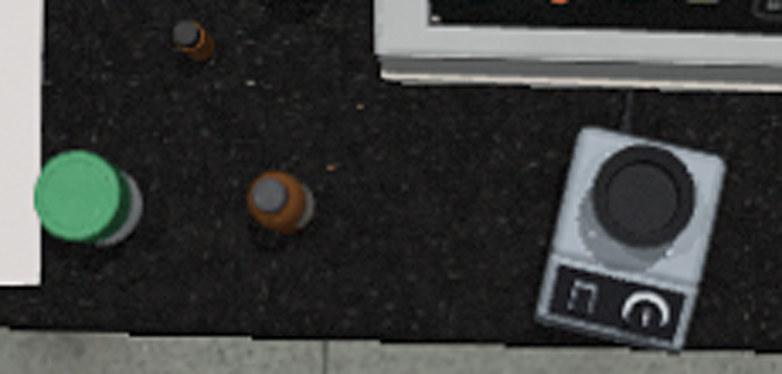

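View pics/sz.png

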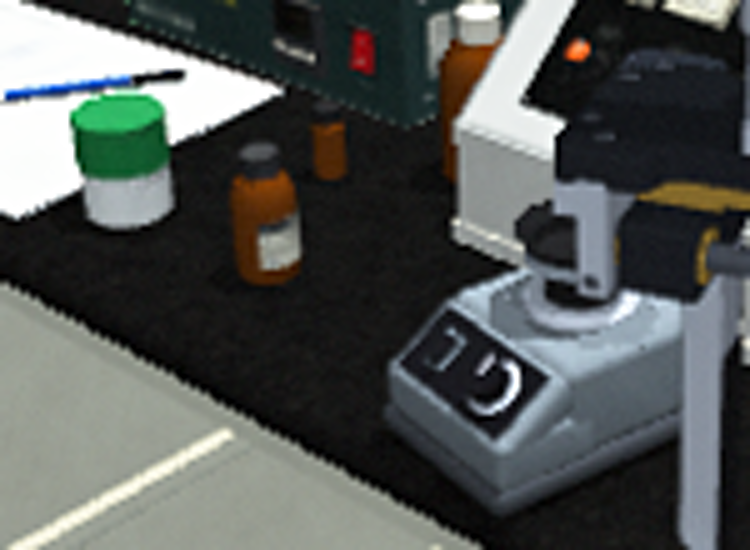

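In the crops the bottle's cap is at about (229,227) in top and (256.6,194) in scene. The ring's outer circle is at about (339,227) in top. Next I'll refine these with masks and check the IK for the grasp, the tip and the seat.

```bash
cat > m.py <<'E'
from h import *
t=cv2.imread("pics/top0.png");hsv=cv2.cvtColor(t,cv2.COLOR_BGR2HSV)
# cap: grey (low saturation, mid value) within bottle window; ring: dark within the mixer window
def blob(m,win):
    x0,y0,x1,y1=win;k=np.zeros_like(m);k[y0:y1,x0:x1]=m[y0:y1,x0:x1]
    c=max(cv2.findContours(k,cv2.RETR_EXTERNAL,cv2.CHAIN_APPROX_NONE)[0],key=cv2.contourArea)
    return cv2.fitEllipse(c),cv2.boundingRect(c)
S,V=hsv[...,1],hsv[...,2]
e,b=blob(((S<90)&(V>70)&(V<140)).astype(np.uint8)*255,(220,218,237,236));print("cap",e,b,onz("top",e[0],.08))
e2,b2=blob((V<75).astype(np.uint8)*255,(323,209,358,245));print("ring",e2,b2,onz("top",e2[0],.112))
print("expected radii px",np.linalg.norm(np.subtract(*proj("top",[onz("top",e2[0],.112)+[0,.034,0],onz("top",e2[0],.112)]))),np.linalg.norm(np.subtract(*proj("top",[onz("top",e[0],.08)+[0,.0115,0],onz("top",e[0],.08)]))))
p=onz("top",e[0],.08);print("cap in scene predicted",proj("scene",[p,p*[1,1,0]]))
# mixer housing corners at top z=.07: rear edge direction
r=onz("top",(584/3.4+150,128/3.4+170),.07);l=onz("top",(724/3.4+150,158/3.4+170),.07);print("rear corners",r,l,np.linalg.norm(r-l),"yaw",np.arctan2(*( (r-l)[[0,1]]))*-1)
E
python3 m.py
python3 - <<'E'
from h import *
def down(a): return np.array([[np.cos(a),np.sin(a),0],[np.sin(a),-np.cos(a),0],[0,0,-1.]])
q0=np.array(robot.get_state()["qpos"])
for a in np.arange(-1.5,1.6,.5): print(a,[np.round(robot.ik(p,down(a)),2) if robot.ik(p,down(a)) is not None else None for p in([.44,-.035,.042],[.444,-.27,.13])])
for az in np.arange(-2.6,2.7,.4):
    for x,y in((.5,-.1),(.45,-.3)):
      z=np.array([np.cos(az)*np.cos(.1),np.sin(az)*np.cos(.1),.1])
      for yv in(np.array([-np.sin(az),np.cos(az),0]),np.array([np.sin(az),-np.cos(az),0])):
        R=np.c_[np.cross(yv,z),yv,z];q=robot.ik([x,y,.4],R)
        if q is not None: print(round(az,1),x,y,yv.round(1),np.round(q,2))
E
```

```text
cap ((228.36163330078125, 226.61593627929688), (8.314732551574707, 8.610969543457031), 67.12019348144531) (224, 222, 10, 10) [ 0.44584333 -0.02683925  0.08      ]
ring ((338.7727355957031, 227.4165496826172), (29.09447479248047, 29.544307708740234), 165.8583984375) (324, 213, 30, 30) [ 0.44745874 -0.26709682  0.112     ]
expected radii px 16.008290203408446 5.204541737571694
cap in scene predicted [[256.95747681 194.7187923 ]
 [259.24551193 219.09163487]]
rear corners [ 0.49521874 -0.23073283  0.07      ] [ 0.47792933 -0.32277667  0.07      ] 0.09365357912711668 yaw -0.18567519818090242
-1.5 [array([-0.85,  0.68,  1.08,  2.22, -0.9 ,  0.79, -2.23]), array([ 0.38,  0.35,  0.13,  1.96, -0.06,  0.83, -2.53])]
-1.0 [array([ 0.16,  0.39, -0.17,  2.19,  0.12,  0.57, -2.67]), array([ 0.46,  0.35,  0.04,  1.96, -0.02,  0.83, -2.07])]
-0.5 [array([ 0.27,  0.4 , -0.3 ,  2.18,  0.21,  0.58, -2.25]), array([ 0.53,  0.35, -0.05,  1.96,  0.02,  0.83, -1.61])]
0.0 [array([ 0.33,  0.41, -0.37,  2.18,  0.26,  0.59, -1.8 ]), array([ 0.6 ,  0.35, -0.14,  1.96,  0.06,  0.84, -1.14])]
0.5 [array([ 0.38, 
[... 2174 characters left out ...]
69 -1.04  2.04 -1.17  1.28 -2.37]
1.0 0.5 -0.1 [ 0.8 -0.5  0. ] [ 1.62  0.72 -1.08  2.04 -1.15  1.25  0.76]
1.0 0.45 -0.3 [-0.8  0.5  0. ] [ 1.33  0.65 -0.37  1.71 -1.17  1.83 -2.41]
1.0 0.45 -0.3 [ 0.8 -0.5  0. ] [ 1.43  0.68 -0.51  1.71 -1.12  1.76  0.7 ]
1.4 0.5 -0.1 [-1.   0.2  0. ] [ 0.9   0.6  -0.27  1.78 -1.18  1.89 -2.35]
1.4 0.5 -0.1 [ 1.  -0.2  0. ] [ 1.16  0.68 -0.63  1.77 -1.06  1.73  0.7 ]
1.4 0.45 -0.3 [-1.   0.2  0. ] [ 1.39  0.89 -0.73  1.42 -0.84  1.94 -2.64]
1.4 0.45 -0.3 [ 1.  -0.2  0. ] [ 1.39  0.89 -0.73  1.42 -0.84  1.94  0.5 ]
1.8 0.5 -0.1 [-1.  -0.2  0. ] [ 1.04  0.85 -0.73  1.5  -0.83  1.95 -2.6 ]
1.8 0.5 -0.1 [1.  0.2 0. ] [ 1.01  0.84 -0.68  1.5  -0.85  1.97  0.56]
```

The prediction from the top view lands on the cap seen in the scene view, at (257,194.7). That puts the bottle at about (0.446,-0.028) and the ring at about (0.447,-0.267). Grasping now.

```bash
cat >> h.py <<'E'
D=np.array([[1,0,0],[0,-1,0],[0,0,-1.]])
B=np.array([.4455,-.0275,0]);SEAT=np.array([.4475,-.267,.098])
def st(*k):
    s=robot.get_state();print(round(s["time"],2),s["ee_pos"].round(4),"F",np.round(s["force"],2),"op",round(s["opening"],4),"g",np.round(s["grasp_force"],1),*[s[i] for i in k])
E
python3 - <<'E'
from h import *
robot.move_ptp(B+[0,0,.2],D);st()
print(robot.move_linear(B+[0,0,.042],.1,threshold=6));st()
robot.gripper_to(.03);st()
robot.move_linear(B+[0,0,.25],.12);st("tool_rot")
for n in("scene","top"): cv2.imwrite(f"pics/{n}1.png",robot.grab_frame(n)[:,:,::-1])
a=cv2.imread("pics/scene1.png");u,v=proj("scene",[B+[0,0,.25]])[0].astype(int);print(u,v)
cv2.imwrite("pics/s1z.png",cv2.resize(a[max(0,v-80):v+70,max(0,u-100):u+100],None,fx=4,fy=4,interpolation=2))
E
```

```text
2.28 [ 0.4456 -0.0281  0.2   ] F [0.18 0.01 0.59] op 0.094 g 0.0
False
4.02 [ 0.4458 -0.0275  0.0424] F [-1.24  0.91  0.75] op 0.0938 g 0.0
4.92 [ 0.4455 -0.0274  0.042 ] F [ 0.17  1.05 -0.7 ] op 0.0376 g 30.0
6.81 [ 0.4453 -0.0274  0.2495] F [-0.32 -0.29  0.06] op 0.0377 g 30.0 [[ 9.99999680e-01  7.23252995e-05 -7.96127701e-04]
 [ 7.25505997e-05 -9.99999957e-01  2.82969797e-04]
 [-7.96107201e-04 -2.83027466e-04 -9.99999643e-01]]
251 137
```

View pics/s1z.png

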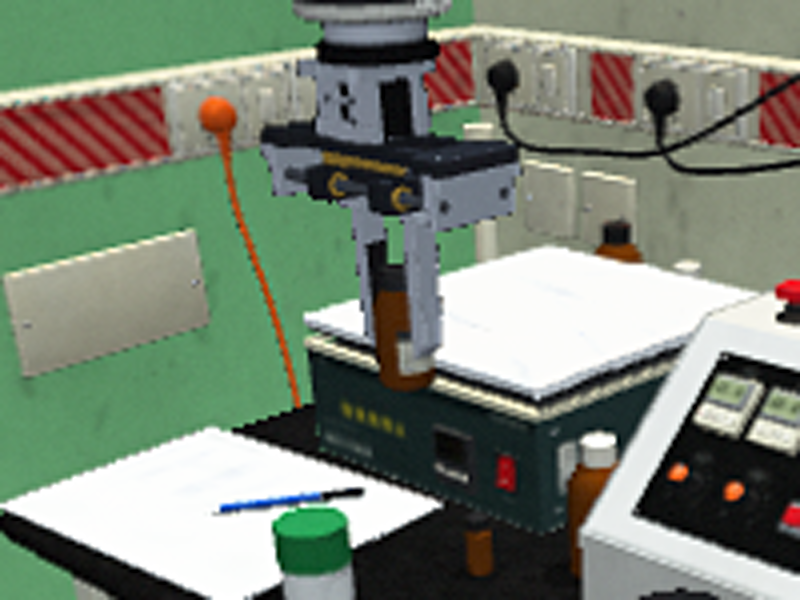

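The crop shows the bottle upright between the fingers, with its base at about (405,385). Now the tip in the air and the return upright above the ring.

Run:
```python
from h import *
def R(az,up):
    z=np.array([np.cos(az)*np.cos(up),np.sin(az)*np.cos(up),np.sin(up)]);yv=np.array([-np.sin(az),np.cos(az),0]);return np.c_[np.cross(yv,z),yv,z]
robot.move_linear(B+[0.02,-.03,.36],.15);st()
q=robot.ik([.47,-.1,.42],R(-1.0,.12));print(np.round(q,2))
robot.goto_joints(q);st("tool_rot","qpos")
robot.pause(.4);im=robot.grab_frame("scene")[:,:,::-1];cv2.imwrite("pics/tip.png",im)
robot.move_ptp(np.r_[SEAT[:2],.30],D);st("tool_rot","qpos")
im2=robot.grab_frame("scene")[:,:,::-1];cv2.imwrite("pics/over.png",im2);cv2.imwrite("pics/over_top.png",robot.grab_frame("top")[:,:,::-1])
cv2.imwrite("pics/both.png",np.hstack([cv2.resize(i[20:270,120:380],(400,385),interpolation=2) for i in(im,im2)]))
```

```text
7.83 [ 0.4651 -0.0573  0.3592] F [-1.58 -0.19 -1.92] op 0.0374 g 30.0
[ 0.14  0.27 -0.78  2.38  1.69  1.86 -0.98]
9.38 [ 0.4699 -0.1004  0.4199] F [-0.23  0.25 -1.01] op 0.0377 g 30.0 [[ 6.46794028e-02  8.42309129e-01  5.35099902e-01]
 [-9.96773876e-02  5.38994205e-01 -8.36390857e-01]
 [-9.92915401e-01  7.59900712e-04  1.18820997e-01]] [ 0.14051243  0.26582665 -0.78290614  2.37853644  1.69259749  1.85702588
 -0.98347616]
11.27 [ 0.4472 -0.2659  0.2994] F [-0.68 -0.26 -1.26] op 0.0373 g 30.0 [[ 9.99993281e-01  2.95490177e-03 -2.16929085e-03]
 [ 2.95487956e-03 -9.99995634e-01 -1.34409743e-05]
 [-2.16932110e-03  7.03089081e-06 -9.99997647e-01]] [ 1.04722803  0.21352708 -0.65818869  1.75924127  0.13950354  1.21765779
 -1.21650389]
```

View pics/both.png

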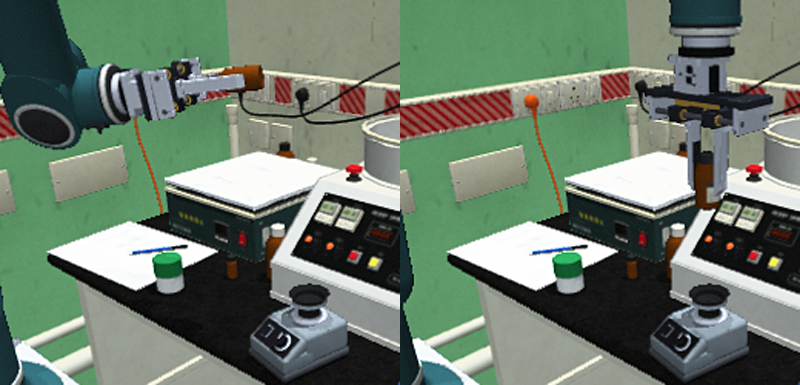

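The left half shows the bottle tipped slightly past horizontal at (240,78). The right half shows it upright above the ring at (708,297). Next, a check of the ring in the scene view and of the held bottle's axis against the TCP.

Run:
```python
from h import *
im=cv2.imread("pics/tip.png");P=SEAT+[0,0,.014];u=proj("scene",[P])[0];print("ring lip predicted",u)
th=np.linspace(0,6.28,40);pts=proj("scene",P+.034*np.c_[np.cos(th),np.sin(th),0*th])
print("pred bbox",pts.min(0),pts.max(0))
g=im.max(2);x0,y0=(u-[30,22]).astype(int);k=np.zeros_like(g);k[y0:y0+38,x0:x0+60]=(g<80)[y0:y0+38,x0:x0+60]*255
row=[(y,np.flatnonzero(k[y]).min(),np.flatnonzero(k[y]).max()) for y in range(y0,y0+38) if k[y].any()];print(row)
# held bottle: amber rows
im2=cv2.imread("pics/over.png");h=cv2.cvtColor(im2,cv2.COLOR_BGR2HSV);t=robot.get_state()["ee_pos"]
m=(h[...,0]<20)&(h[...,1]>150)&(h[...,2]>40)
c=proj("scene",[t-[0,0,.042],t-[0,0,.025],t+[0,0,.038]]);print("axis base/25/captop",c)
for p in proj("scene",[t-[0,0,x] for x in(.04,.036,.032,.028,.024)]):
    v=int(p[1]);w=np.flatnonzero(m[v,int(p[0])-15:int(p[0])+16])+int(p[0])-15;print(v,p[0].round(1),w.min() if len(w) else 0,w.max() if len(w) else 0)
a=im[y0-15:y0+60,x0-20:x0+80];b=im2[100:175,x0-20:x0+80]
for q in pts[::4]: cv2.circle(a,tuple(int(round(z)) for z in q-[x0-20,y0-15]),0,(0,255,0),-1)
for q in c: cv2.circle(b,tuple(int(round(z)) for z in q-[x0-20,100]),0,(0,255,0),-1)
cv2.imwrite("pics/chk.png",cv2.resize(np.hstack([a,b]),None,fx=4,fy=4,interpolation=0))
```

```text
ring lip predicted [320.89768865 210.2575388 ]
pred bbox [307.01197866 203.87617388] [334.77757836 217.07740438]
[(188, np.int64(290), np.int64(345)), (189, np.int64(290), np.int64(345)), (190, np.int64(290), np.int64(348)), (191, np.int64(290), np.int64(349)), (192, np.int64(290), np.int64(349)), (193, np.int64(290), np.int64(349)), (194, np.int64(290), np.int64(349)), (195, np.int64(290), np.int64(349)), (196, np.int64(290), np.int64(349)), (197, np.int64(290), np.int64(349)), (198, np.int64(290), np.int64(349)), (199, np.int64(290), np.int64(349)), (200, np.int64(290), np.int64(295)), (201, np.int64(290), np.int64(295)), (202, np.int64(290), np.int64(296)), (203, np.int64(290), np.int64(296)), (204, np.int64(290), np.int64(322)), (205, np.int64(290), np.int64(328)), (206, np.int64(290), np.int64(330)), (207, np.int64(290), np.int64(332)), (208, np.int64(290), np.int64(333)), (209, np.int64(290), np.int64(333)), (210, np.int64(290), np.int64(334)), (211, np.int64(290), np.int64(333)), (212, np.int64(290), np.int64(332)), (213, np.int64(290), np.int64(331)), (214, np.int64(290), np.int64(331)), (215, np.int64(290), np.int64(331)), (216, np.int64(290), np.int64(329)), (217, np.int64(290), np.int64(328)), (218, np.int64(290), np.int64(325)), (219, np.int64(290), np.int64(305)), (220, np.int64(290), np.int64(310)), (221, np.int64(290), np.int64(327)), (222, np.int64(290), np.int64(327)), (223, np.int64(290), np.int64(327)), (224, np.int64(290), np.int64(327)), (225, np.int64(290), np.int64(326))]
axis base/25/captop [[319.93562051 153.76028833]
 [319.8643892  146.61667743]
 [319.58881014 119.01856168]]
152 319.9 312 327
151 319.9 312 327
149 319.9 312 318
147 319.9 312 318
146 319.9 312 318
```

View pics/chk.png

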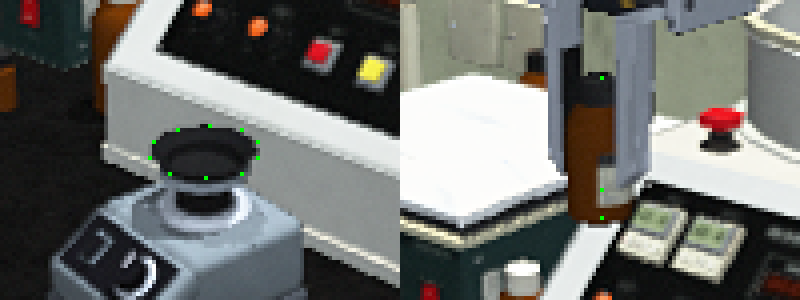

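The predicted rim circle overlays the real ring, and the bottle's base spans columns 312–327 against a TCP axis at 319.9. Alignment is within about 1 mm, so I'm lowering until contact.

```bash
cat >> h.py <<'E'
def F(n=12):
    a=[]
    for _ in range(n): robot.pause(.03);a.append(robot.get_state()["force"])
    return np.mean(a,0).round(2)
E
python3 - <<'E'
from h import *
robot.move_linear(np.r_[SEAT[:2],.162],.12,frame=D);print("F0",F())
print(robot.move_linear(np.r_[SEAT[:2],.132],.02,threshold=4.5));st();print("F",F());st("tool_rot")
E
```

```text
F0 [ 0.01 -0.08 -1.09]
True
14.14 [ 0.4475 -0.267   0.1385] F [ 0.34 -0.78  5.16] op 0.0375 g 30.0
F [ 0.39 -0.15  5.2 ]
14.54 [ 0.4475 -0.267   0.1387] F [ 0.69 -0.59  4.63] op 0.0373 g 30.0 [[ 9.99999952e-01 -6.44085527e-05 -3.02956082e-04]
 [-6.43545911e-05 -9.99999982e-01  1.78123141e-04]
 [-3.02967549e-04 -1.78103635e-04 -9.99999938e-01]]
```

Contact came at z≈0.139 with 6.3 N net, which matches the spring preload, and almost no side force, so the bottle is on the floor of the ring. Now pressing to about 10.8 mm.

Run:
```python
from h import *
for z in(.1330,.1295,.1285):
    hit=robot.move_linear(np.r_[SEAT[:2],z],.015,threshold=9);f=F(20);print(z,hit,"net",f+[0,0,1.09]);st()
    if hit or f[2]+1.09>12.4: break
cv2.imwrite("pics/end.png",robot.grab_frame("scene")[:,:,::-1])
```

```text
0.133 False net [-2.25  0.8   9.25]
15.72 [ 0.4475 -0.2671  0.1333] F [-2.5  -0.33  8.06] op 0.0375 g 30.0
0.1295 False net [-3.05  1.13 11.43]
16.77 [ 0.4476 -0.267   0.1299] F [-2.86  1.    9.89] op 0.0379 g 30.0
0.1285 False net [-3.38  1.49 11.9 ]
17.68 [ 0.4476 -0.2671  0.129 ] F [-3.93  1.48 11.35] op 0.0375 g 30.0
```

Run:
```python
from h import *
a=cv2.imread("pics/end.png")[120:260,245:395];cv2.imwrite("pics/endz.png",cv2.resize(a,None,fx=4,fy=4,interpolation=2))
```

```text
(no output)
```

View pics/endz.png

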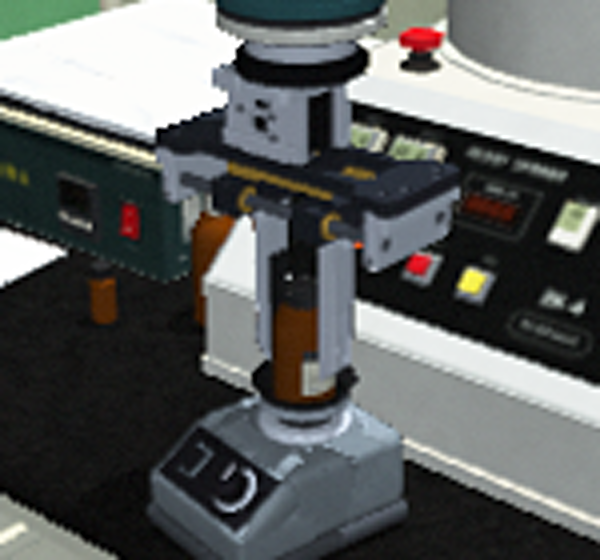

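The bottle stands upright inside the ring, with the lip at about (305,380) and the fingertips just above it. One last small press.

Run:
```python
from h import *
for z in(.1279,.1275):
    hit=robot.move_linear(np.r_[SEAT[:2],z],.01,threshold=6);f=F(25);print(z,hit,"net",f+[0,0,1.09]);st()
    if hit or f[2]+1.09>12.35: break
```

```text
0.1279 False net [-3.23  1.27 12.44]
18.82 [ 0.4476 -0.2671  0.1284] F [-2.93  0.89 11.7 ] op 0.0376 g 30.0
```

Run:
```python
from h import *
st();print(robot.sign_off())
```

```text
18.82 [ 0.4476 -0.2671  0.1284] F [-2.93  0.89 11.7 ] op 0.0376 g 30.0
the job is handed in; nothing more can be done
None
```

I handed the job in at 18.8 s: the bottle was tipped about 97° and brought upright, and is still held in the mixer ring, pressed down about 10.7 of 12 mm (about 12.4 N, with about 3.5 N of side force).

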